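# Index the gauge arm to the brass bush

### The arm

A 6-joint arm with a two-finger parallel gripper is mounted at the origin on the work surface. World frame = base frame: x ahead of the robot, y to its left, z up, the work surface at z = 0. Lengths are in mm, angles in rad, forces in N, time in s.
With the tool pointing down it reaches from about 400 to 925 mm from the base axis. Payload 12.5 kg.
Tool frame: the origin (TCP) lies midway between the tips of the shut fingers; the grasp point (between the pads) lies 19 mm behind it; z points along the fingers, y is the line along which they close (so a half turn about z gives the same grasp; the last joint's range is limited). The gripper opens to 95 mm and grips with 3 to 60 N. Pads are 20 mm wide; open, the fingers measure 119 mm over their backs; the gripper's body (75 mm by 180 mm) begins 59 mm behind the grasp point.
Start: joints at [-1.322, 0.491, 1.559, -0, 1.092, -0.106], TCP at [217.15, -586.082, 214.661] pointing down, gripper open.
Joint ranges: [-3.1, 3.1], [-0.84, 2.19], [0.05, 2.79], [-1.13, 4.28], [0.06, 2.93], [-2.69, 2.69]. Speed limits (rad/s): [2.22, 2.22, 2.79, 3.14, 3.14, 3.14].

### API

Orientations are given as [roll, pitch, yaw] about the fixed x, y, z axes, in that order (R = Rz(yaw) Ry(pitch) Rx(roll)).
In Python, from cell import env gives the robot as it stands.
- The arm moves only by the tool arm_command, never from a script. Its argument "targets" is a list of rows, each a list of 5 numbers: the shift along the tool's x, y, z in mm, then the turn about the tool's z in degrees, then the opening, from 0 (shut) to 1 (fully open). In form: [[tx, ty, tz, roll, fingers], ...]. A call has 1 to 5 rows; each row is the pose to reach, as a shift and turn from the pose commanded when the call began, along the tool's axes at that moment; what a row does not reach only later rows make up. A row lasts 1/10 s, in which the tool goes at most 50 mm and 8.59 degrees, less where a joint would pass 70% of its speed; a pose out of reach is approached as far as the arm can. A call with a gripper value outside its range is refused whole. The fingers move at their own pace and stop on an object; the grip force is fixed at half the most. Time passes only in rows, so rows that repeat a pose let the fingers close. It gives the time, the measured TCP pose, the force, the opening and the grip force at its end, in the units of the state.
- env.state(): the state, without advancing time (a new reading comes with each control period).
- env.read_camera(name): name is "scene" or "side" or "wrist"; returns a dict with "frame" (420x560x3 uint8, red, green, blue), "vertical_fov" (degrees; the focal length in pixels is half the picture's height over the tangent of half this angle, whatever the lens; pixels are square), "cx", "cy" (the principal point, pixels), "world_from_camera" (4x4, takes a point from camera to world coordinates); the wrist camera has in their place "hand_eye" (4x4, takes a point from camera to tool coordinates, whose origin is the TCP and whose axes are the flange's). Camera axes: x right, y down, z forward; pixel columns grow to the right and rows downward; lengths in mm; the calibration is good to about 2 mm. A picture is of the moment at which its call begins: read the wrist's pose just before it. There is no depth.
- env.job_done(): hands the job in; it is judged then, once.
The state is a dict: "t": time; "joints": joint angles; "qvel": joint speeds; "tau": joint torques, N m; "eef_pos": TCP position; "tcp_rot": TCP orientation; "ft_force": force on the tool from outside, world axes, zero at the start; "moment": the same for the moment, N m; "opening": opening from 0.0 (shut) to 1.0 (fully open); "grip_force": force on a finger pad.
Only numpy, scipy, OpenCV 4.12 (cv2) and the standard library are available. Lean on these libraries where they do the work, as an engineer would, in place of code of your own. Each camera call takes 0.05 s, during which the arm holds its last target. There are 200 camera calls.

### The job

Hook a fingertip through the red pull ring, lift the spring index pin, swing the gauge arm one hole over, towards the brass bush, and let the pin drop fully home so that the measuring head stands locked above the brass bush. Do not swing past that hole, and leave the two bushes, the bottle, the caliper and the loose steel blank where they stand.

Things in the scene. Friction and masses are not known exactly. Their poses are not given: they have to be found in the camera images.
- fixture: Gauge fixture fixed to the bench: light grey base plate 16 mm thick, x -50 to +260 mm, y +-135 mm. Origin on the arm's vertical pivot axis at bench height; x runs from the pivot along the plate, away from the robot. A grey arc-shaped index plate, top 50 mm above the bench, has five holes 130 mm from the pivot at arm angles 0, +-0.384 and +-0.768 rad. The pivot hub, 48 mm across, reaches 78 mm up.
- pivot (a point): Point on the arm's vertical pivot axis, 100 mm above the bench; axes as the fixture's.
- swing_arm (a joint): Arm angle about the pivot, rad, anticlockwise from above positive (towards the fixture's +y). Starts at 0 in the middle hole; the next holes are at +0.384 and -0.384. Pin out: turns with light friction (1.2 N at the pin) and stays where left. Pin in: locked, with about 0.01 rad of play. The bar is 30 mm wide, top 68 mm above the bench; a dark collar 26 mm across at the pin reaches 92 mm.
- index_pin (a joint): Lift of the spring pin, m: 0 home in a hole, 0.020 at the upper stop. It slides straight up in the arm. Its round nose sits 12 mm deep, so at 0.012 it rides on top of the index plate; lift to about 0.016 to swing freely. It takes about 6 N to start and 11 N at the stop. Let go over a hole, it springs home by itself, centring from up to about 3 mm (0.02 rad) off.
- ring_centre (a point): Middle of the red ring's opening, 136 mm above the bench with the pin home, 146 mm from the pivot axis; rides with pin and arm. x points level outward along the arm, z up. Eight-sided loop of 7 mm bar across the arm, opening 47 mm wide (y), 44 mm high, top leaning 40 degrees outward: fingers coming over the pivot, pointing outward and 35 to 60 degrees down, go straight through.
- ring_top (a point): Centre line of the ring's straight top bar (28 mm long, 7 mm thick), at its middle: 155 mm above the bench with the pin home, 163 mm from the pivot axis. Lift here from below. Axes as ring_centre.
- lens (a point): Middle of the glass lens under the white measuring head, 66 mm above the bench at the arm's end, 215 mm from the pivot axis. The head is 46 x 50 mm and its top is 112 mm above the bench: keep fingertips that come through the ring above it.
- brass_bush: The brass (yellow) bush to be measured: tube 34 mm outside, 21 mm bore, 34 mm high, loose over a short spigot on one of the two nests, which lie 215 mm from the pivot at arm angles +0.384 and -0.384. Origin at the centre of its underside, z up. Its top is 50 mm above the bench.
- steel_bush: The bright steel bush of the same size, on the other nest. Leave it. Origin at the centre of its underside.
- spray_bottle: Amber bottle with red cap, 44 mm across, 130 mm high, standing beside the fixture. Leave it. Origin at the centre of its underside.
- caliper: Digital caliper lying beside the fixture, 200 mm long, 14 mm thick, black display. Leave it. Origin under the middle of its beam.
- turned_blank: Loose steel cylinder 40 mm across, 60 mm high, standing beside the fixture. Leave it. Origin at the centre of its underside.
Not all that is in view belongs to the job. Of the things like the brass_bush, leave any that is black or pink; of the rest the larger one is meant.

How it is judged (in metres and radians):
On the way:
1. the pin is lifted clear at the middle hole (value of joint index_pin above 0.01 m and value of joint swing_arm between -0.2 and 0.2 rad), for 0.1 s.
At the end, for the whole second after the job is handed in: The pin is home (lift under 3 mm) in the hole next to the middle one on the brass bush's side, the lens within 10 mm of above the brass bush's axis, the arm at rest and the bush upright (value of joint index_pin below 0.003 m and horizontal distance between lens and brass_bush below 0.01 m and velocity of joint swing_arm between -0.05 and 0.05 rad/s and angle between brass_bush's own z axis and vertical below 0.1 rad); the robot touches nothing.
It fails at once if the arm is swung well past the next hole (more than half a hole) (value of joint swing_arm above 0.576 rad or value of joint swing_arm below -0.576 rad).
It fails at once if a bush is lifted or knocked off its nest (distance of any of brass_bush, steel_bush from where it was at the start of the episode above 0.012 m).
It fails at once if the bottle, caliper or blank is lifted, shifted or knocked over (distance of any of spray_bottle, caliper, turned_blank from where it was at the start of the episode above 0.02 m or angle between any of spray_bottle, turned_blank's own z axis and vertical above 0.3 rad).
It also fails if it takes over 64 s, if anything falls off the work surface, if the arm or the gripper's body presses on something with over 40 N, if the wrist force passes 120 N, or if a joint passes its speed limit or range.

## Working session

There is one attempt and no reset: what is moved stays moved. The work goes in short steps, Python scripts to look and compute and a tool call to move; the robot and the scene stay as the last step left them, time stands still between calls to the robot, and variables do not carry over. Pictures are saved under pics/ and viewed, at most 10 in all, crops included, and the job is handed in when it is done.

Besides the shell and the picture viewer there is one more tool, called after ">>>" as name(argument=value, ...), one argument or row to a line, values as JSON. arm_command: Moves the arm, as the interface text tells. Its arguments: {"type":"object","properties":{"targets":{"type":"array","items":{"type":"array","items":{"type":"number"}}}},"required":["targets"]}

```bash
ls; mkdir -p pics; cat > h.py <<'E'
import numpy as np, cv2
from cell import env
from scipy.spatial.transform import Rotation as R
def ray(c,u,v):
    f=c["frame"].shape[0]/2/np.tan(np.radians(c["vertical_fov"])/2)
    T=np.array(c["world_from_camera"]); d=T[:3,:3]@np.array([(u-c["cx"])/f,(v-c["cy"])/f,1])
    return T[:3,3],d/np.linalg.norm(d)
def onz(c,u,v,z):
    o,d=ray(c,u,v); return o+d*(z-o[2])/d[2]
def two(r1,r2):
    (a,d),(b,e)=r1,r2; s=np.linalg.lstsq(np.c_[d,-e],b-a,rcond=None)[0]
    p,q=a+d*s[0],b+e*s[1]; return (p+q)/2,np.linalg.norm(p-q)
def proj(c,p):
    T=np.linalg.inv(c["world_from_camera"]);q=T[:3,:3]@p+T[:3,3];f=210/np.tan(np.radians(c["vertical_fov"])/2)
    return c["cx"]+f*q[0]/q[2],c["cy"]+f*q[1]/q[2]
E
python3 - <<'E'
from h import *
import pickle
ims={}
for n in("scene","side"):
    c=env.read_camera(n);ims[n]=c
    cv2.imwrite(f"pics/{n}0.png",cv2.resize(c["frame"][:,:,::-1],(784,588),interpolation=cv2.INTER_CUBIC))
    print(n,c["vertical_fov"],c["cx"],c["cy"],np.round(c["world_from_camera"],2))
pickle.dump(ims,open("ims.pkl","wb")); print(env.state())
E
```

```text
pics
scene 56.452984840207534 282.91284522996835 208.01740877542966 [[-3.00000e-02  5.80000e-01 -8.10000e-01  1.24154e+03]
 [ 1.00000e+00  0.00000e+00 -3.00000e-02  3.45300e+01]
 [-1.00000e-02 -8.10000e-01 -5.80000e-01  5.90790e+02]
 [ 0.00000e+00  0.00000e+00  0.00000e+00  1.00000e+00]]
side 51.27900491279421 281.51777118266847 208.87136191997394 [[-1.0000e+00 -4.0000e-02  5.0000e-02  5.4780e+02]
 [-6.0000e-02  6.6000e-01 -7.5000e-01  6.5529e+02]
 [-0.0000e+00 -7.5000e-01 -6.6000e-01  6.9698e+02]
 [ 0.0000e+00  0.0000e+00  0.0000e+00  1.0000e+00]]
{'t': 0.1, 'joints': array([-1.32161117e+00,  4.91535331e-01,  1.55939254e+00,  3.36238824e-05,
        1.09168678e+00, -1.05647798e-01]), 'qvel': array([-0.00232821, -0.00258772, -0.00162792,  0.00135008, -0.00020373,
       -0.00066739]), 'tau': array([ 2.62483030e-03, -6.13623118e+01, -2.58605665e+01,  6.93781930e-02,
        4.70267900e-02, -6.10361553e-05]), 'eef_pos': array([ 217.09451401, -585.85863521,  214.09639285]), 'tcp_rot': array([-3.14057950e+00, -1.37427217e-04,  3.54817368e-01]), 'ft_force': array([0.94591216, 0.20466871, 0.52245572]), 'moment': array([-0.01990961, -0.03645459,  0.03587225]), 'grip_force': 0.0, 'opening': 1.002535207425784}
```

View pics/scene0.png

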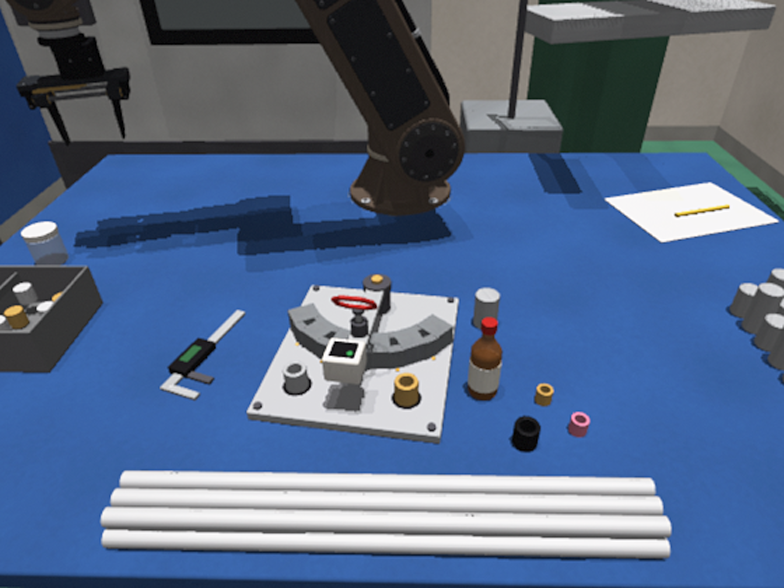

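View pics/side0.png

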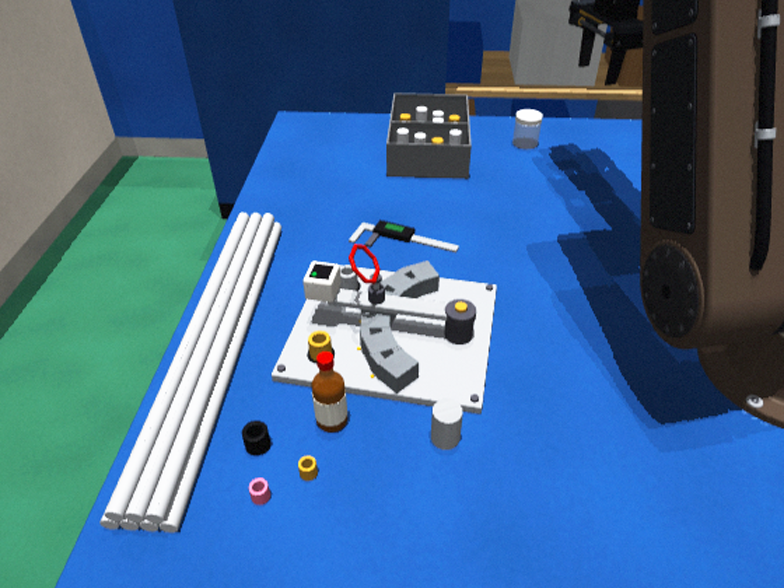

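Scene view: red ring at (354,303), hub cap (377,280), brass bush (406,385) on the world +y side, and steel bush (296,375). In the side view the ring is at (365,264), the hub cap at (461,307) and the brass bush at (320,343). The brass bush is therefore on the +0.384 side.

```bash
python3 - <<'E'
from h import *
import pickle
ims=pickle.load(open("ims.pkl","rb"))
P={}
for n,win in(("scene",dict(ring=(354,303),hub=(377,280),brass=(406,385))),("side",dict(ring=(365,264),hub=(461,307),brass=(320,343)))):
    c=ims[n];h=cv2.cvtColor(c["frame"],cv2.COLOR_RGB2HSV)
    red=((h[...,0]<6)|(h[...,0]>174))&(h[...,1]>150)&(h[...,2]>80)
    org=(h[...,0]>12)&(h[...,0]<30)&(h[...,1]>120)&(h[...,2]>90)
    for k,(u,v) in win.items():
        u,v=u/1.4,v/1.4;m=np.zeros(red.shape,bool);r=22
        v0,u0=int(v)-r,int(u)-r
        m[v0:v0+2*r,u0:u0+2*r]=(red if k=="ring" else org)[v0:v0+2*r,u0:u0+2*r]
        nn,l,s,ce=cv2.connectedComponentsWithStats(m.astype(np.uint8))
        i=1+np.argmax(s[1:,4]);x,y,w,hh,a=s[i]
        P[n,k]=(x+w/2-.5,y+hh/2-.5);print(n,k,s[i],ce[i])
for k in("ring","hub","brass"):
    print(k,two(*[ray(ims[n],*P[n,k]) for n in("scene","side")]))
for n,L in(("scene",((316,288),(450,300),(257,406),(431,427))),("side",((489,287),(474,400),(386,281),(281,368)))):
    for u,v in L: print(n,np.round(onz(ims[n],u/1.4,v/1.4,18),1))
for n,u,v in(("scene",487,293),("scene",489,323),("side",447,410),("side",326,357)): print(np.round(onz(ims[n],u/1.4,v/1.4,60 if u in(487,447) else 130),1))
E
```

```text
scene ring [237 212  30   9 125] [252.904 215.672]
scene hub [265 196   8   6  35] [268.71428571 198.91428571]
scene brass [282 267  17  23 257] [290.3229572  277.98832685]
side ring [249 175  22  28 186] [259.8172043  188.73655914]
side hub [325 215   9   8  56] [328.85714286 218.92857143]
side brass [220 237  17  20 233] [227.50643777 244.94420601]
ring (array([637.22053825, -48.70991003, 135.26385657]), np.float64(1.0556919300182377))
hub (array([491.34863253, -26.66130265,  77.71905453]), np.float64(1.1573871430390954))
brass (array([700.99008585,  25.14221573,  33.93905511]), np.float64(2.631340795954114))
scene [ 437.9 -140.1   18. ]
scene [472.5 100.1  18. ]
scene [ 721.6 -181.3   18. ]
scene [755.4  59.8  18. ]
side [ 436.4 -143.8   18. ]
side [471.1 101.9  18. ]
side [ 612.4 -149.8   18. ]
side [753.4  58.1  18. ]
[509.2 157.   60. ]
[673.6 136.2 130. ]
[511.4 154.6  60. ]
[666.7 135.2 130. ]
```

```bash
cat >> h.py <<'E'
def plan(p,head):
    "tool-axis shift (mm) and roll (deg) to TCP p with tool y at world heading head"
    s=env.state();M=R.from_euler("xyz",s["tcp_rot"]).as_matrix()
    h=np.arctan2(M[1,1],M[0,1]);d=(head-h+np.pi)%(2*np.pi)-np.pi
    print("t",s["t"],"pos",np.round(s["eef_pos"],1),"rot",np.round(s["tcp_rot"],3),"head",round(h,3),"F",np.round(s["ft_force"],1),"op",round(s["opening"],3))
    print("shift",np.round(M.T@(np.array(p)-s["eef_pos"]),1),"roll",round(-np.degrees(d),2))
E
python3 -c "
from h import *
plan((653,-50.5,250),-.145)"
```

```text
t 0.1 pos [ 217.1 -585.9  214.1] rot [-3.141 -0.     0.355] head -1.216 F [0.9 0.2 0.5] op 1.003
shift [ 594.8 -350.6  -35.5] roll -61.36
```

>>> arm_command(
  targets=[
    [40, -23, -8, -8, 0.6],
    [80, -47, -16, -16, 0.4],
    [120, -70, -24, -24, 0.35],
    [160, -94, -32, -32, 0.35],
    [200, -118, -36, -40, 0.35],
  ],
)

```text
t: 0.6
eef_pos: [364.6, -404.4, 251.1]
tcp_rot: [3.141, 0.0, 1.058]
ft_force: [0.3, -0.6, -0.5]
opening: 0.637
grip_force: 0.0
```

```bash
python3 -c "
from h import *
plan((653,-50.5,250),-.145)"
```

```text
t 0.6 pos [ 364.6 -404.4  251.1] rot [3.141 0.    1.058] head -0.512 F [ 0.3 -0.6 -0.5] op 0.637
shift [449.9  77.8   1. ] roll -21.05
```

>>> arm_command(
  targets=[
    [45, 8, 0, -4, 0.35],
    [90, 16, 0, -8, 0.35],
    [135, 24, 0, -12, 0.35],
    [180, 31, 0, -16, 0.35],
    [225, 39, 0, -20, 0.35],
  ],
)

```text
t: 1.1
eef_pos: [509.7, -228.1, 250.5]
tcp_rot: [-3.141, 0.0, 1.405]
ft_force: [0.7, -0.7, 0.9]
opening: 0.349
grip_force: 0.0
```

```bash
python3 -c "
from h import *
plan((653,-50.5,250),-.145)"
```

```text
t 1.1 pos [ 509.7 -228.1  250.5] rot [-3.141  0.     1.405] head -0.166 F [ 0.7 -0.7  0.9] op 0.349
shift [198.8 112.    0.5] roll -1.2
```

>>> arm_command(
  targets=[
    [40, 22, 0, 0, 0.35],
    [80, 45, 0, 0, 0.35],
    [120, 68, 0, 0, 0.35],
    [160, 90, 0, 0, 0.35],
    [195, 110, 0, 0, 0.35],
  ],
)

```text
t: 1.6
eef_pos: [651.1, -53.9, 250.3]
tcp_rot: [-3.141, 0.0, 1.403]
ft_force: [0.1, -0.8, -0.1]
opening: 0.349
grip_force: 0.0
```

>>> arm_command(
  targets=[
    [0, 0, 0, 0, 0.35],
    [0, 0, 0, 0, 0.35],
    [0, 0, 0, 0, 0.35],
  ],
)

```text
t: 1.9
eef_pos: [649.6, -56.6, 250.4]
tcp_rot: [-3.141, 0.0, 1.401]
ft_force: [0.3, -1.3, -0.5]
opening: 0.348
grip_force: 0.0
```

```bash
python3 - <<'E'
from h import *
plan((653,-50.5,250),-.145)
s=env.state();c=env.read_camera("wrist")
T=np.eye(4);T[:3,:3]=R.from_euler("xyz",s["tcp_rot"]).as_matrix();T[:3,3]=s["eef_pos"]
c["world_from_camera"]=T@c["hand_eye"];print(np.round(c["hand_eye"],2))
u=np.array([np.cos(-.145),np.sin(-.145)]);pv=np.array([491.3,-26.7])
for r,z in((163,155),(146,136),(129,117)): print(r,np.round(proj(c,np.r_[pv+r*u,z]),1))
cv2.imwrite("pics/w1.png",c["frame"][:,:,::-1])
E
```

```text
t 1.9 pos [649.6 -56.6 250.4] rot [-3.141  0.     1.401] head -0.169 F [ 0.3 -1.3 -0.5] op 0.348
shift [6.6 2.3 0.4] roll -1.39
[[  -0.     -0.96   -0.28   79.53]
 [   1.     -0.     -0.     -0.71]
 [   0.     -0.28    0.96 -171.36]
 [   0.      0.      0.      1.  ]]
163 [283.8 203.3]
146 [266.2 198.6]
129 [250.6 194.4]
```

View pics/w1.png

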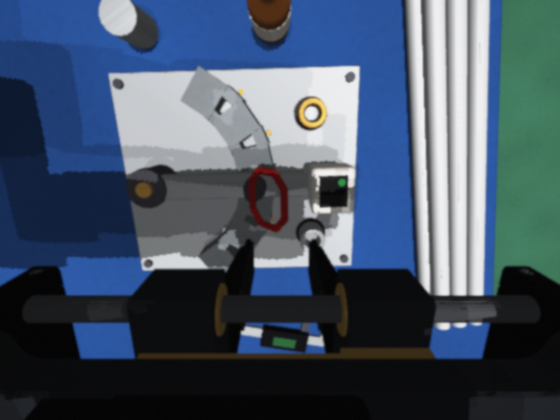

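Wrist view: ring centre is at about (267,198) and its outer top bar at about (285,204). That matches the prediction of (284,203), so the estimate holds. I'll align and descend.

>>> arm_command(
  targets=[
    [7, 2, 0, -1.4, 0.3],
    [7, 2, 20, -1.4, 0.3],
    [7, 2, 50, -1.4, 0.3],
    [7, 2, 75, -1.4, 0.3],
    [7, 2, 75, -1.4, 0.3],
  ],
)

```text
t: 2.45
eef_pos: [651.9, -49.6, 172.7]
tcp_rot: [-3.136, -0.0, 1.426]
ft_force: [-0.1, 0.8, -0.4]
opening: 0.298
grip_force: 0.0
```

>>> arm_command(
  targets=[
    [0, 0, 0, 0, 0.3],
    [0, 0, 0, 0, 0.3],
  ],
)

```text
t: 2.65
eef_pos: [654.0, -49.7, 177.3]
tcp_rot: [3.139, 0.0, 1.426]
ft_force: [-0.6, -0.1, -0.1]
opening: 0.299
grip_force: 0.0
```

```bash
python3 - <<'E'
from h import *
plan((653,-50.5,138),-.145)
s=env.state();c=env.read_camera("wrist")
cv2.imwrite("pics/w2.png",cv2.resize(c["frame"][100:310,150:430,::-1],(784,588)))
E
```

```text
t 2.65 pos [654.  -49.7 177.3] rot [3.139 0.    1.426] head -0.144 F [-0.6 -0.1 -0.1] op 0.299
shift [-0.9 -0.9 39.3] roll 0.03
```

View pics/w2.png

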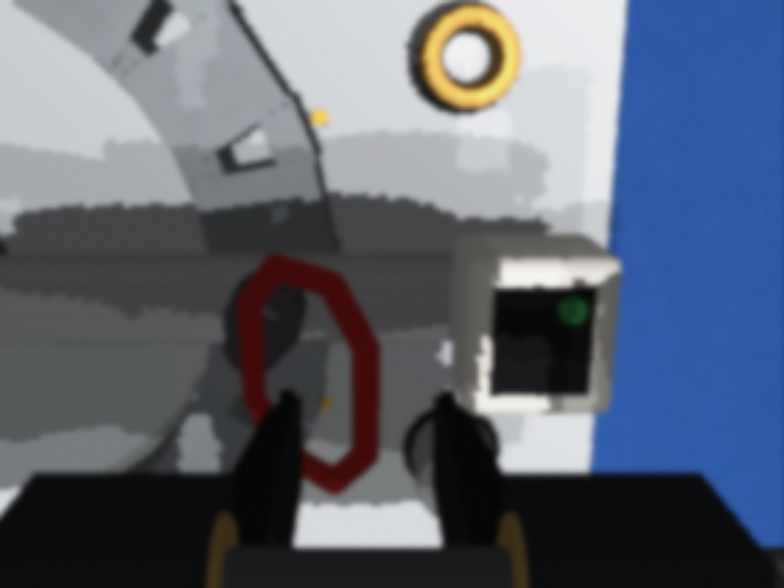

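The fingertips (290,400 and 450,400) straddle the outer top bar (365, rows 344–465), and the left one is over the opening. I'll go down.

>>> arm_command(
  targets=[
    [0, 0, 12, 0, 0.3],
    [0, 0, 25, 0, 0.3],
    [0, 0, 38, 0, 0.3],
    [0, 0, 39, 0, 0.3],
    [0, 0, 39, 0, 0.3],
  ],
)

```text
t: 3.2
eef_pos: [653.1, -49.4, 135.8]
tcp_rot: [-3.14, -0.0, 1.426]
ft_force: [-0.6, -0.2, -0.1]
opening: 0.298
grip_force: 0.0
```

>>> arm_command(
  targets=[
    [0, 0, 0, 0, 0.15],
    [0, 0, 0, 0, 0.05],
    [0, 0, 0, 0, 0],
    [0, 0, 0, 0, 0],
    [0, 0, 0, 0, 0],
  ],
)

```text
t: 3.7
eef_pos: [653.6, -49.5, 137.0]
tcp_rot: [3.141, 0.0, 1.426]
ft_force: [-0.0, -0.4, 2.0]
opening: 0.061
grip_force: 30.0
```

>>> arm_command(
  targets=[
    [0, 0, 0, 0, 0],
    [0, 0, 0, 0, 0],
    [0, 0, 0, 0, 0],
  ],
)

```text
t: 4.0
eef_pos: [653.6, -49.5, 137.0]
tcp_rot: [3.141, 0.0, 1.426]
ft_force: [0.2, 0.3, 3.9]
opening: 0.067
grip_force: 30.0
```

>>> arm_command(
  targets=[
    [0, 0, -4, 0, 0],
    [0, 0, -8, 0, 0],
    [0, 0, -12, 0, 0],
    [0, 0, -16, 0, 0],
    [0, 0, -17, 0, 0],
  ],
)

```text
t: 4.5
eef_pos: [653.3, -49.5, 152.9]
tcp_rot: [-3.141, 0.0, 1.426]
ft_force: [5.3, -0.3, -9.7]
opening: 0.064
grip_force: 30.0
```

>>> arm_command(
  targets=[
    [0, 0, 0, 0, 0],
    [0, 0, 0, 0, 0],
    [0, 0, 0, 0, 0],
  ],
)

```text
t: 4.8
eef_pos: [653.3, -49.5, 152.5]
tcp_rot: [-3.141, -0.0, 1.426]
ft_force: [6.9, -0.5, -10.2]
opening: 0.066
grip_force: 30.0
```

```bash
python3 - <<'E'
from h import *
s=env.state()
pv=np.array([491.3,-26.7]);d=s["eef_pos"][:2]-pv;print("r,az",np.hypot(*d),np.arctan2(d[1],d[0]))
for k in range(1,6):
    a=.384*k/5;c,si=np.cos(a),np.sin(a);q=pv+np.array([[c,-si],[si,c]])@d
    plan((*q,s["eef_pos"][2]),-.145+a)
for n in("side",):
    c=env.read_camera(n);cv2.imwrite("pics/s3.png",cv2.resize(c["frame"][130:340,180:460,::-1],(784,588)))
E
```

```text
r,az 163.6250366281374 -0.13951806760454996
t 4.8 pos [653.3 -49.5 152.5] rot [-3.141 -0.     1.426] head -0.144 F [  6.9  -0.5 -10.2] op 0.066
shift [12.6 -0.5  0. ] roll -4.37
t 4.8 pos [653.3 -49.5 152.5] rot [-3.141 -0.     1.426] head -0.144 F [  6.9  -0.5 -10.2] op 0.066
shift [25. -2.  0.] roll -8.77
t 4.8 pos [653.3 -49.5 152.5] rot [-3.141 -0.     1.426] head -0.144 F [  6.9  -0.5 -10.2] op 0.066
shift [37.3 -4.5  0. ] roll -13.17
t 4.8 pos [653.3 -49.5 152.5] rot [-3.141 -0.     1.426] head -0.144 F [  6.9  -0.5 -10.2] op 0.066
shift [49.4 -7.9  0. ] roll -17.57
t 4.8 pos [653.3 -49.5 152.5] rot [-3.141 -0.     1.426] head -0.144 F [  6.9  -0.5 -10.2] op 0.066
shift [ 61.2 -12.2   0. ] roll -21.97
```

View pics/s3.png

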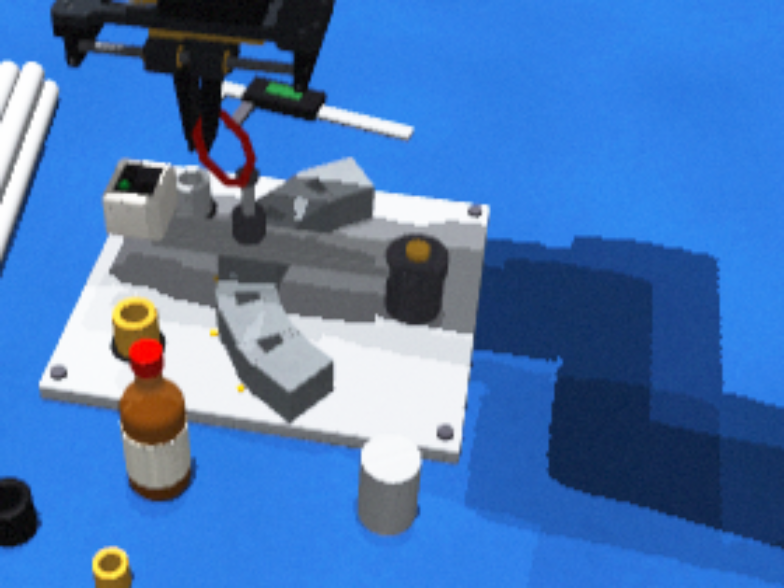

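The pin stem shows above the collar at (248,195), so the pin is up, and 10 N agrees with about 16 mm of lift. Next I'll swing along the arc.

>>> arm_command(
  targets=[
    [6, -0.1, 0, -2.2, 0],
    [12.5, -0.5, 0, -4.4, 0],
    [19, -1.2, 0, -6.6, 0],
    [25, -2, 0, -8.8, 0],
    [31, -3, 0, -11, 0],
  ],
)

```text
t: 5.35
eef_pos: [654.6, -18.2, 152.4]
tcp_rot: [-3.14, -0.0, 1.62]
ft_force: [4.7, 0.0, -9.6]
opening: 0.064
grip_force: 30.0
```

```bash
python3 - <<'E'
from h import *
pv=np.array([491.3,-26.7])
for a in(.3,.384):
    plan((*(pv+163.6*np.array([np.cos(a-.1395),np.sin(a-.1395)])),152.5),-.144+a)
E
```

```text
t 5.35 pos [654.6 -18.2 152.4] rot [-3.14 -0.    1.62] head 0.049 F [ 4.7  0.  -9.6] op 0.064
shift [17.7 -1.  -0.1] roll -6.12
t 5.35 pos [654.6 -18.2 152.4] rot [-3.14 -0.    1.62] head 0.049 F [ 4.7  0.  -9.6] op 0.064
shift [31.3 -3.1 -0.1] roll -10.94
```

>>> arm_command(
  targets=[
    [7, -0.2, 0, -2.5, 0],
    [14, -0.7, 0, -5, 0],
    [21, -1.4, 0, -7.5, 0],
    [27, -2.4, 0, -9.5, 0],
    [31, -3.1, 0, -11, 0],
  ],
)

```text
t: 5.85
eef_pos: [649.9, 12.9, 152.6]
tcp_rot: [-3.14, -0.0, 1.812]
ft_force: [4.9, -0.5, -10.0]
opening: 0.061
grip_force: 30.0
```

>>> arm_command(
  targets=[
    [0, 0, 0, 0, 0],
    [0, 0, 0, 0, 0],
    [0, 0, 0, 0, 0],
  ],
)

```text
t: 6.15
eef_pos: [650.1, 12.4, 153.3]
tcp_rot: [-3.141, -0.0, 1.81]
ft_force: [4.1, 1.7, -10.6]
opening: 0.066
grip_force: 30.0
```

```bash
python3 - <<'E'
from h import *
pv=np.array([491.3,-26.7])
a=.384;plan((*(pv+163.6*np.array([np.cos(a-.1395),np.sin(a-.1395)])),152.5),-.144+a)
for n in("side","scene"):
    c=env.read_camera(n);cv2.imwrite(f"pics/{n}4.png",cv2.resize(c["frame"][130:340,180:460,::-1],(784,588)))
E
```

```text
t 6.15 pos [650.1  12.4 153.3] rot [-3.141 -0.     1.81 ] head 0.239 F [  4.1   1.7 -10.6] op 0.066
shift [0.5 0.1 0.9] roll -0.06
```

View pics/side4.png

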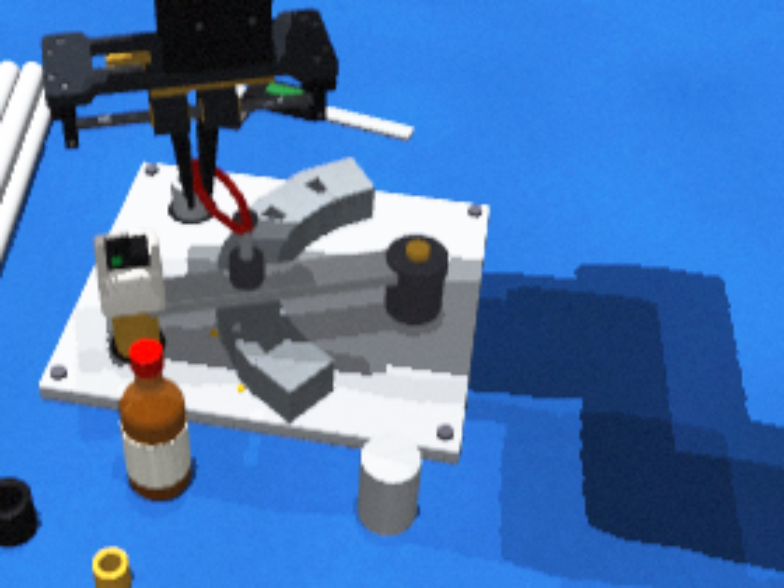

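The head (130,270) now stands over the brass bush at (137,330). I'll lower the pin under control.

>>> arm_command(
  targets=[
    [0, 0, 3, 0, 0],
    [0, 0, 6, 0, 0],
    [0, 0, 8, 0, 0],
    [0, 0, 8, 0, 0],
  ],
)

```text
t: 6.65
eef_pos: [650.2, 12.3, 145.3]
tcp_rot: [-3.141, 0.0, 1.81]
ft_force: [2.2, 0.4, -7.9]
opening: 0.063
grip_force: 30.0
```

>>> arm_command(
  targets=[
    [0, 0, 3, 0, 0],
    [0, 0, 6, 0, 0],
    [0, 0, 8, 0, 0],
    [0, 0, 8, 0, 0],
    [0, 0, 8, 0, 0],
  ],
)

```text
t: 7.15
eef_pos: [650.2, 12.4, 137.7]
tcp_rot: [-3.141, 0.0, 1.81]
ft_force: [1.5, -0.6, -6.4]
opening: 0.065
grip_force: 30.0
```

The spring pull is back to its starting value at the home height, so the pin is in the hole. I'll release and withdraw.

>>> arm_command(
  targets=[
    [0, 0, 0, 0, 0.1],
    [0, 0, 0, 0, 0.2],
    [0, 0, 0, 0, 0.3],
    [0, 0, 0, 0, 0.3],
    [0, 0, 0, 0, 0.3],
  ],
)

```text
t: 7.65
eef_pos: [650.3, 12.5, 137.9]
tcp_rot: [3.141, 0.0, 1.81]
ft_force: [-1.1, -0.4, 0.4]
opening: 0.295
grip_force: 0.0
```

>>> arm_command(
  targets=[
    [0, 0, -10, 0, 0.3],
    [0, 0, -30, 0, 0.3],
    [0, 0, -60, 0, 0.3],
    [0, 0, -100, 0, 0.3],
    [0, 0, -140, 0, 0.3],
  ],
)

```text
t: 8.15
eef_pos: [649.9, 12.5, 279.8]
tcp_rot: [-3.142, 0.0, 1.81]
ft_force: [1.4, -0.5, 0.9]
opening: 0.304
grip_force: 0.0
```

>>> arm_command(
  targets=[
    [-40, 0, -20, 0, 0.3],
    [-80, 0, -20, 0, 0.3],
    [-120, 0, -20, 0, 0.3],
    [-120, 0, -20, 0, 0.3],
    [-120, 0, -20, 0, 0.3],
  ],
)

```text
t: 8.65
eef_pos: [678.5, -104.7, 297.9]
tcp_rot: [-3.142, -0.0, 1.809]
ft_force: [0.4, 0.2, 0.5]
opening: 0.303
grip_force: 0.0
```

```bash
python3 - <<'E'
from h import *
P={}
C={}
for n in("scene","side"):
    c=C[n]=env.read_camera(n);h=cv2.cvtColor(c["frame"],cv2.COLOR_RGB2HSV)
    m=(((h[...,0]<6)|(h[...,0]>174))&(h[...,1]>150)&(h[...,2]>80)).astype(np.uint8)
    nn,l,s,ce=cv2.connectedComponentsWithStats(m)
    ue,ve=proj(c,np.array([491.3+146*np.cos(.239),-26.7+146*np.sin(.239),136]))
    i=1+min(range(nn-1),key=lambda i:np.hypot(ce[i+1][0]-ue,ce[i+1][1]-ve)+(1e3 if s[i+1][4]<60 else 0))
    x,y,w,hh,a=s[i];P[n]=(x+w/2-.5,y+hh/2-.5);print(n,s[i],ue,ve)
p,e=two(ray(C["scene"],*P["scene"]),ray(C["side"],*P["side"]))
print("ring",p,e,"angle",np.arctan2(p[1]+26.7,p[0]-491.3)+.145)
cv2.imwrite("pics/side5.png",cv2.resize(C["side"]["frame"][130:340,180:460,::-1],(784,588)))
print(env.state()["ft_force"],env.state()["eef_pos"])
E
```

```text
scene [267 210  31  11 134] 280.87157670700174 214.78815200706285
side [248 193  23  27 223] 258.8581411328257 205.93885764818074
ring [633.11182901   9.53782337 136.30598498] 1.7009209314437463 angle 0.39518083949170035
[ 0.69116218 -0.32127836 -0.06784401] [ 678.49581368 -103.21945075  298.01731623]
```

View pics/side5.png

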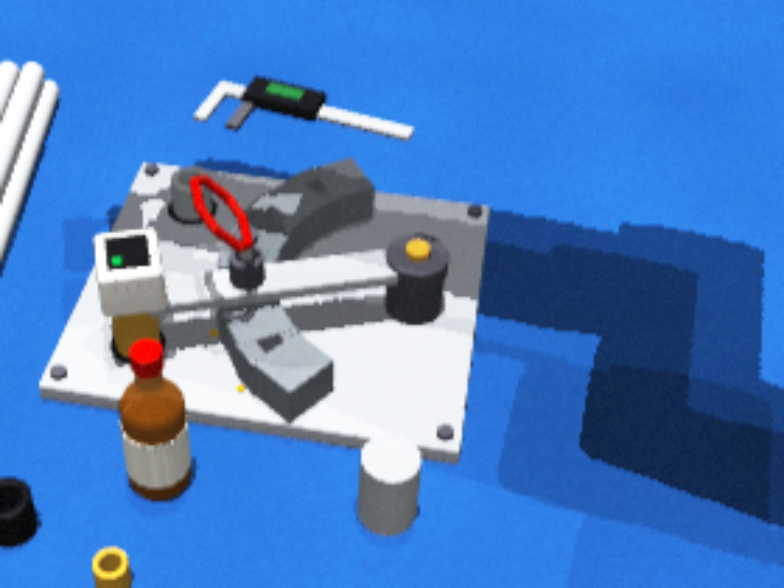

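The pin is home: the ring measures 136 mm high and the collar at (247,265) shows no stem. The head is over the brass bush at about 0.39 rad, nothing else has moved and the robot is clear, so I'll hand in.

```bash
python3 -c "
from cell import env
print(env.job_done())"
```

```text
the job is handed in; nothing more can be done
None
```

I handed the job in with the pin home in the next hole and the measuring head over the brass bush (arm at about 0.39 rad); I pinched the ring's top bar between the fingers instead of hooking one fingertip, because the tool could not tilt, and no verdict came back.

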